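Shut and start the UV curing box

ROBOT

A 6-joint arm with a two-finger parallel gripper is mounted at the origin on the work surface. World frame = base frame: x ahead of the robot, y to its left, z up, the work surface at z = 0. Lengths are in m, angles in rad, forces in N, time in s.
With the tool pointing down it reaches from about 0.3 to 0.875 m from the base axis. Payload 6.4 kg.
Tool frame: the origin (TCP) lies on the front face of the gripper's body, between the roots of the fingers; the fingertips stand 73 mm ahead of it and the grasp point (between the pads) lies ctrl.pinch_z ahead of it (ctrl.pinch_z is the distance from the TCP to the grasp point, in m); z points along the fingers, x is the direction in which the jaws open and shut, and the axes are right-handed (so a half turn about z gives the same grasp; the last joint's range is limited). The gripper opens to 85 mm and grips with 20 to 120 N. Pads are 22 mm wide; open, the fingers measure 114 mm over their backs; the gripper's body (76 mm by 85 mm) begins 54 mm behind the grasp point. The pads swing forward as they close: fully open they stand 13 mm farther back than shut.
Start: joints at [1.014, 0.181, 1.607, -0, 1.354, -0.206], TCP at [0.198, 0.54, 0.304] pointing down, gripper open.
Joint ranges: [-2.99, 2.99], [-0.89, 2.07], [0.3, 2.58], [-1.14, 4.28], [0, 2.63], [-3.12, 3.12]. Speed limits (rad/s): [2.57, 2.57, 3.01, 3.14, 3.14, 3.14].

INTERFACE

Orientations are given as a unit quaternion [w, x, y, z].
In Python, from bench import ctrl gives the robot as it stands.
- The arm moves only by the tool move_arm, never from a script. Its argument "rows" is text: rows parted by semicolons, each of 7 numbers parted by spaces: the shift along the tool's x, y, z in cm, then the turn, a rotation vector about the tool's x, y, z in degrees, then the opening, from 0 (shut) to 1 (fully open). In form: x y z rx ry rz grip; .... A call has 1 to 20 rows; each row shifts and turns the commanded pose from where the row before left it, along the tool's axes as they then stand; what a row does not reach is not made up. A row lasts 1/10 s, in which the tool goes at most 50 mm and 8.59 degrees, less where a joint would pass 70% of its speed; a pose out of reach is approached as far as the arm can. A call with a gripper value outside its range is refused whole. The fingers move at their own pace and stop on an object; the grip force is fixed at half the most. Time passes only in rows, so rows that do not move let the fingers close. It gives the time, the measured TCP pose, the force and the opening at its end, in the units of the state.
- ctrl.get_obs(): the state, without advancing time (a new reading comes with each control period).
- ctrl.camera(name): name is "scene" or "top" or "wrist"; returns a dict with "color" (400x640x3 uint8, blue, green, red), "fx", "fy", "cx", "cy" (pixels), "rvec" (rotation vector, rad) and "tvec" (3), from world to camera coordinates, as OpenCV has them. Camera axes: x right, y down, z forward; pixel columns grow to the right and rows downward; lengths in m; the calibration is good to about 2 mm. The wrist camera is an equidistant fisheye: a pixel r from the principal point sees the ray r / f radians off the axis. A picture is of the moment at which its call begins. There is no depth.
- ctrl.hand_in(): hands the job in, once; it reports no verdict.
Trained networks look in the newest picture that a camera, given by its name, has taken for a name from the list of things; names that differ only in an ending like _2 or _b are one class to them, and where a whole thing is asked for, a point or a joint stands for the part that bears it (a point fixed in the world has none). Each returns a list of dicts, best first, with "confidence" (0 to 1); they miss things now and then, are a little off and sometimes report something else, mostly with a low value. They report only what shows in the picture. A call takes as long as a camera call. They do not tell look-alikes from the thing itself.
- ctrl.look_for(camera, query): "bbox" ([left, top, right, bottom] in pixels, round what is visible of it).
- ctrl.trace(camera, query): "region" (400x640 bool, what is visible of it) and "bbox" ([left, top, right, bottom] in pixels, round what is visible of it).
The state is a dict: "time_s": time; "q": joint angles; "dq": joint speeds; "joint_efforts": joint torques, N m; "eef_pos": TCP position; "eef_rot": TCP orientation; "wrist_force": force on the tool from outside, world axes, zero at the start; "torque": the same for the moment, N m; "opening": opening from 0.0 (shut) to 1.0 (fully open).
Only numpy, scipy, OpenCV 4.12 (cv2) and the standard library are available. Lean on these libraries where they do the work, as an engineer would, in place of code of your own. Each camera call takes 0.05 s, during which the arm holds its last target.

TASK

A freshly printed model aircraft is waiting in the open UV curing box. With the fingertips, push the amber lid down until it is fully shut, without slamming it or opening it any wider, and only then press the green start key lightly all the way down and let it come back up. Do not press the white timer key or the red stop key, and leave the aircraft, the two paint bottles and the white dish as they stand; nothing needs gripping or lifting.

Things in the scene. Friction and masses are not known exactly. Their poses are not given: they have to be found in the camera images.
- curing_box: Grey UV curing box, fixed to the table, 205 mm deep (x) by 220 wide (y). Origin on the table; x from key deck to hinge, y to the operator's left. In front (x -105 to -40 mm) the key deck, 64 mm high: display at left, then keys in a row at x -75: timer y +20, start -30, stop -80. Behind (x -40 to +100) the open chamber, rim 80 mm high, with a turntable. Shut, the lid's top is 100 mm high.
- lid (a joint): Opening angle of the amber lid in rad: 0 is shut on the rim, up to 1.3 open; at the start it stands open between about 0.6 and 1.1. A stiff hinge: it stays where it is left, and goes down with about 1 to 2 N pushed square on the pad.
- lid_hinge (a point): Middle of the lid's hinge axis (which runs along the box's y) on the rear rim, at box x = +100 mm, 80 mm above the table.
- lid_pad (a point): Middle of the black push pad (24 x 90 mm) on the outer face of the lid, 126 mm from the hinge along the lid and 20 mm outward from its rim plane; the free edge is 14 mm farther out. z points out of the outer face, x from free edge to hinge. The lid is an amber tray, 140 x 220 mm, 20 mm deep.
- start_key (a joint): How far the green start key is pushed down, in m: 0 up, 0.005 fully down. Sprung: it starts to move at about 1 N, is down at about 3.5 N and returns by itself. It counts as pressed beyond 0.0035.
- start_top (a point): The green start key's cap with a white triangle, 25 mm across. This point is the centre of its top face, 73 mm above the table (9 mm above the deck) when up; z up.
- stop_key (a joint): How far the red stop key is pushed down, in m; same key as the start key.
- stop_top (a point): The red stop key's cap with a white square, 25 mm across, 50 mm from the start key. This point is the centre of its top face.
- timer_key (a joint): How far the white timer key is pushed down, in m; same key as the start key.
- timer_top (a point): The white timer key's cap with a dial mark, 25 mm across, 50 mm from the start key on the other side. This point is the centre of its top face.
- aircraft: Loose grey printed model aircraft on a small foot, 74 mm long, 78 mm span, 43 mm tall, standing on the turntable inside the box (top of the turntable 24 mm above the table). Origin under its foot, x towards the nose.
- paint_blue: Loose blue paint bottle with a white cap, 31 mm diameter, 68 mm tall, upright on the table beside the box. Origin at the centre of its underside.
- paint_orange: Loose orange paint bottle with a white cap, 31 mm diameter, 68 mm tall, upright on the table beside the box. Origin at the centre of its underside.
- dish: Loose white ceramic paint dish, 90 mm diameter, 32 mm tall, on the table in front of the box. Origin at the centre of its underside.
Mind the look-alikes: they are no part of the job. What is meant by the dish is not yellow, and is the smaller of those in its own colour.

How it is judged:
On the way, in this order (a step that is already met when the one before it is completed fails the run):
1. the lid is fully shut, pushed down by the fingers (value of joint lid below 0.03 rad and contact force between the fingers and lid above 0.3 N), for 0.05 s.
2. the start key is pressed down by the fingers, the lid being shut (value of joint start_key above 0.0035 m and contact force between the fingers and start_key above 0.3 N and value of joint lid below 0.03 rad), for 0.05 s.
At the end, for the whole second after the job is handed in: The lid is shut (below 0.03 rad), the start key has been pressed (beyond 3.5 mm) after that and is up again (below 1 mm), the other keys are up, and the aircraft, bottles and dish stand upright within 12 mm of where they were (value of joint lid below 0.03 rad and value of joint each of start_key, stop_key, timer_key below 0.001 m and distance of each of aircraft, paint_blue, paint_orange, dish from where it was at the start of the episode below 0.012 m and angle between each of aircraft, paint_blue, paint_orange, dish's own z axis and vertical below 0.15 rad and linear speed of each of aircraft, paint_blue, paint_orange, dish below 0.02 m/s); the robot touches nothing.
It fails at once if the start key is pressed while the lid is open (value of joint start_key above 0.002 m and value of joint lid above 0.06 rad).
It fails at once if the stop or the timer key is pressed (beyond 1.5 mm) (value of joint any of stop_key, timer_key above 0.0015 m).
It fails at once if the start key is pushed hard (over 20 N) (contact force between anything else and start_key above 20 N).
It fails at once if the lid is slammed (faster than 4 rad/s) or lifted wider open (beyond 1.2 rad) (velocity of joint lid below -4 rad/s or value of joint lid above 1.2 rad).
It fails at once if the aircraft, a paint bottle or the dish is moved by 12 mm, lifted or tipped (distance of any of aircraft, paint_blue, paint_orange, dish from where it was at the start of the episode above 0.012 m or angle between any of aircraft, paint_blue, paint_orange, dish's own z axis and vertical above 0.3 rad).
It also fails if it takes over 42 s, if anything falls off the work surface, if the arm or the gripper's body presses on something with over 40 N, if the wrist force passes 120 N, or if a joint passes its speed limit or range.

## Working session

There is one attempt and no reset: what is moved stays moved. The work goes in short steps, Python scripts to look and compute and a tool call to move; the robot and the scene stay as the last step left them, time stands still between calls to the robot, and variables do not carry over. Pictures are saved under pics/ and viewed, and the job is handed in when it is done.

Besides the shell and the picture viewer there is one more tool, called after "Call:" by a JSON object that holds its "method" and its "body". move_arm: Moves the arm, as the interface text tells. Its arguments: {"type":"object","properties":{"rows":{"type":"string"}},"required":["rows"]}

```bash
mkdir -p pics; ls
cat > h.py <<'E'
import numpy as np, cv2
from bench import ctrl
E
python3 - <<'E'
from h import *
for n in ("scene","top","wrist"):
    c=ctrl.camera(n); cv2.imwrite(f"pics/{n}0.png",c["color"])
    print(n,c["fx"],c["cx"],c["cy"],np.round(c["rvec"],4),np.round(c["tvec"],4))
    for q in ("curing_box","lid","lid_pad","start_top","stop_top","timer_top","aircraft","paint_blue","paint_orange","dish"):
        print(q,[(np.round(d["bbox"]).astype(int).tolist(),round(d["confidence"],2)) for d in ctrl.look_for(n,q)][:4])
o=ctrl.get_obs();print(o["time_s"],o["eef_pos"],o["eef_rot"],ctrl.pinch_z)
E
```

```text
pics
scene 516.6267204350494 321.1138179811177 195.52790672802303 [ 1.2151  2.1445 -1.0962] [ 0.2154 -0.1978  1.7499]
curing_box [([217, 146, 332, 260], 0.89)]
lid [([218, 144, 300, 234], 0.81)]
lid_pad [([216, 148, 306, 235], 0.96)]
start_top []
stop_top []
timer_top []
aircraft []
paint_blue [([315, 241, 323, 266], 0.75)]
paint_orange []
dish [([368, 178, 410, 203], 0.79), ([274, 144, 302, 166], 0.6), ([313, 179, 340, 198], 0.55)]
top 405.0191936765145 311.8041413947692 198.47440424826007 [ 2.1333 -2.1551  0.1583] [0.0711 0.4957 0.8286]
curing_box [([305, 97, 442, 237], 0.8)]
lid [([324, 97, 443, 177], 0.91), ([366, 200, 378, 212], 0.17)]
lid_pad [([324, 96, 442, 174], 0.64)]
start_top [([366, 198, 381, 212], 0.48)]
stop_top []
timer_top []
aircraft [([361, 151, 396, 173], 0.59)]
paint_blue [([278, 128, 296, 142], 0.66)]
paint_orange [([438, 198, 461, 218], 0.73)]
dish [([418, 272, 463, 317], 0.91), ([240, 261, 296, 317], 0.85), ([324, 226, 361, 270], 0.74)]
wrist 309.70691628693146 311.80942050552954 197.97635862607265 [-2.36   -1.649  -0.2553] [-0.5759 -0.0382  0.3803]
curing_box [([142, 381, 162, 400], 0.72)]
lid []
lid_pad []
start_top []
stop_top []
timer_top []
aircraft []
paint_blue []
paint_orange [([54, 374, 67, 392], 0.42)]
dish [([93, 288, 129, 321], 0.71), ([16, 313, 42, 348], 0.71), ([80, 340, 87, 351], 0.4)]
1.65 [0.19761231 0.54000127 0.30389188] [1.74663635e-05 8.19650499e-01 5.72863910e-01 1.44109215e-05] 0.0539
```

Run:
```python
from h import *
t=cv2.imread("pics/top0.png")[80:330,220:490]; cv2.imwrite("pics/top0c.png",cv2.resize(t,None,fx=2.8,fy=2.4*2.8/2.8,interpolation=cv2.INTER_CUBIC) if 0 else cv2.resize(t,None,fx=2.4,fy=2.4,interpolation=cv2.INTER_CUBIC))
s=cv2.imread("pics/scene0.png")[120:280,190:430]; cv2.imwrite("pics/scene0c.png",cv2.resize(s,None,fx=3,fy=3,interpolation=cv2.INTER_CUBIC))
```

```text
(no output)
```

View pics/top0c.png

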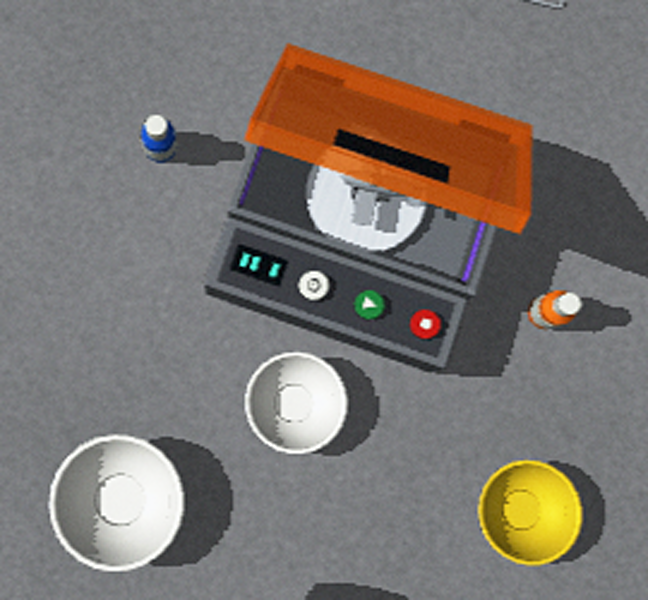

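View pics/scene0c.png

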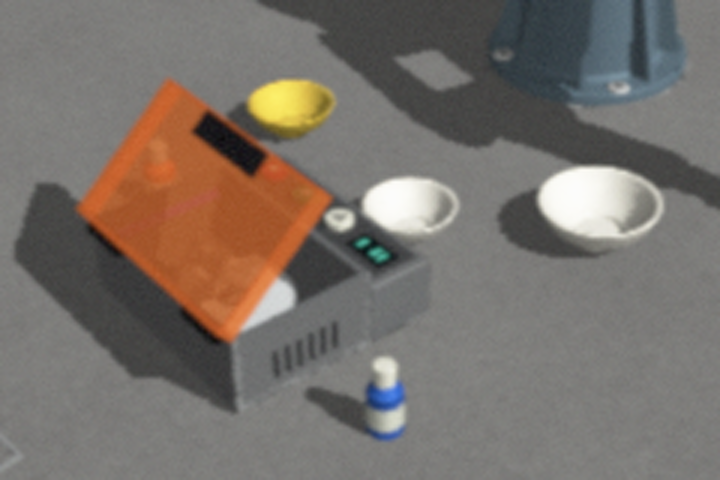

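View pics/top0.png

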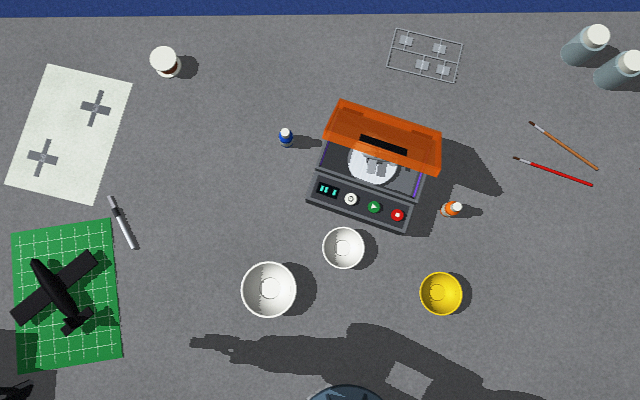

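The top view shows three white or yellow bowls that could be "the dish": small white (343,248), large white (269,290) and yellow (441,293). The small white one is the right one. The keys are white timer (350,199), green start (374,207) and red stop (398,215). The black aircraft on the green mat (60,290) is a look-alike. Next I fit the box pose and lid angle.

```bash
cat > fit.py <<'E'
from h import *
from scipy.optimize import least_squares
def pad(th,s,y,o=0.02): return np.array([0.1-s*np.cos(th)+o*np.sin(th),y,0.08+s*np.sin(th)+o*np.cos(th)])
def b2w(p,P): 
    x,y,a=p[:3]; c,s=np.cos(a),np.sin(a); P=np.atleast_2d(P)
    return np.c_[x+c*P[:,0]-s*P[:,1], y+s*P[:,0]+c*P[:,1], P[:,2]]
def proj(c,W):
    K=np.array([[c["fx"],0,c["cx"]],[0,c["fy"],c["cy"]],[0,0,1]])
    return cv2.projectPoints(W,c["rvec"],c["tvec"],K,None)[0].reshape(-1,2)
E
python3 - <<'E'
from fit import *
t=ctrl.camera("top"); s=ctrl.camera("scene")
tc=lambda *P: np.array(P)/2.4+[220,80]-0.3
sc=lambda *P: np.array(P)/3+[190,120]-0.33
keys=np.array([[-.075,.02,.073],[-.075,-.03,.073],[-.075,-.08,.073]])
kt=tc((313,285),(369,304),(426,323))
pt=tc((340,129),(449,164),(445,181),(335,147)); ps=sc((195,137),(257,175),(268,152),(209,113))
# top: image left = +y ; far edge (hinge side) s=.114 , free s=.138
def pts(th): 
    return np.array([pad(th,.114,.045),pad(th,.114,-.045),pad(th,.138,-.045),pad(th,.138,.045)])
def ptsS(th,perm): return pts(th)[perm]
rim=np.array([[.1,.11,.08],[.1,-.11,.08]])
import itertools
for perm in itertools.permutations(range(4)):
    f=lambda p: np.r_[(proj(t,b2w(p,keys))-kt).ravel(),(proj(t,b2w(p,pts(p[3])))-pt).ravel(),(proj(s,b2w(p,pts(p[3])[list(perm)]))-ps).ravel()]
    r=least_squares(f,[.45,-.05,-.3,.8],loss='soft_l1')
    if r.cost<30: print(perm,r.cost,r.x.round(4)); print(f(r.x).reshape(-1,2).round(1).tolist())
E
```

```text
(1, 0, 3, 2) 7.434234512770223 [ 0.5544 -0.0565 -0.3372  0.7317]
[[0.2, -0.0], [0.2, -0.1], [-0.1, -0.2], [-1.7, 0.3], [-0.4, 0.9], [0.5, 0.6], [-1.6, -0.9], [-1.4, -2.1], [-1.4, 0.6], [0.5, 0.1], [-0.7, -1.9]]
(1, 3, 0, 2) 27.822713387801237 [ 0.5547 -0.0567 -0.3403  0.7289]
[[0.3, -0.2], [0.2, -0.3], [-0.1, -0.3], [-1.5, 0.2], [-0.3, 1.0], [0.5, 0.7], [-1.5, -0.9], [-1.5, -2.0], [4.1, -7.5], [-5.2, 8.3], [-0.7, -1.8]]
(2, 0, 3, 1) 25.87961268100588 [ 0.5539 -0.0568 -0.3386  0.7398]
[[0.3, 0.2], [0.3, 0.1], [0.0, 0.0], [-1.3, 0.0], [-0.0, 0.7], [0.9, 0.3], [-1.2, -1.2], [3.7, -10.1], [-1.7, 0.4], [0.2, -0.1], [-6.3, 5.7]]
```

Call:
{"method": "move_arm", "body": {"rows": "-1 1.3 0 0 0 0 0; -2.7 3.5 0 0 0 0 0; -2.7 3.5 0 0 0 0 0; -2.7 3.5 0 0 0 0 0; -2.7 3.5 0 0 0 0 0; -2.7 3.5 0 0 0 0 0; -2.7 3.5 0 0 0 0 0; -2.7 3.5 0 0 0 0 0; -2.7 3.5 0 0 0 0 0; -2.7 3.5 0 0 0 0 0; -2.7 3.5 0 0 0 0 0; -2.7 3.5 0 0 0 0 0; -2.7 3.5 0 0 0 0 0; -2.7 3.5 0 0 0 0 0; -2.7 3.5 0 0 0 0 0; -2.7 3.5 0 0 0 0 0; -2 2 0 0 0 0 0; 0 0 0 0 0 0 0"}}

```text
time_s: 3.55
eef_pos: [0.5727, -0.0645, 0.3036]
eef_rot: [0.001, 0.821, 0.571, -0.0]
wrist_force: [0.6, 0.2, 0.8]
opening: 0.002
```

Run:
```python
from fit import *
o=ctrl.get_obs(); print(o["time_s"],o["eef_pos"],o["eef_rot"],o["opening"],o["wrist_force"])
R=cv2.Rodrigues(np.zeros(3))[0]
from scipy.spatial.transform import Rotation as Ro
q=o["eef_rot"]; M=Ro.from_quat([q[1],q[2],q[3],q[0]]).as_matrix(); print(M.round(3))
p=[.5544,-.0565,-.3372]; tip=o["eef_pos"]+M@[0,0,.073]
d=tip[:2]-p[:2];c,s=np.cos(p[2]),np.sin(p[2]); print("tip box",c*d[0]+s*d[1],-s*d[0]+c*d[1],tip[2])
for n in ("top","wrist","scene"):
    c=ctrl.camera(n); cv2.imwrite(f"pics/{n}1.png",c["color"])
```

```text
3.55 [ 0.57266108 -0.06454365  0.30363777] [ 5.22140436e-04  8.20894442e-01  5.71079618e-01 -3.35130411e-04] 0.0016956248214057934 [0.58150032 0.18965771 0.81409   ]
[[ 0.348  0.938  0.   ]
 [ 0.938 -0.348 -0.001]
 [-0.001  0.    -1.   ]]
tip box 0.01992704146914373 -0.0016333691890782157 0.23063782517051684
```

View pics/wrist1.png

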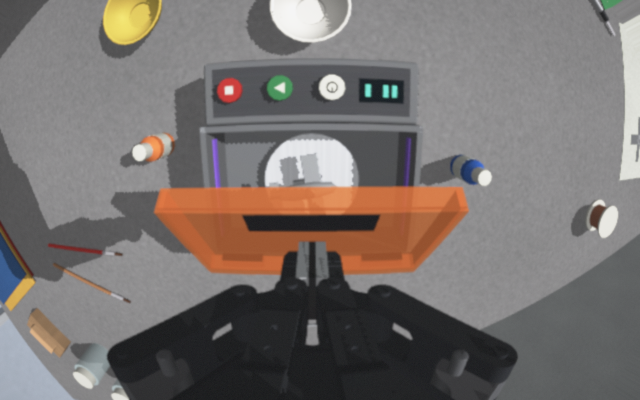

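View pics/scene1.png

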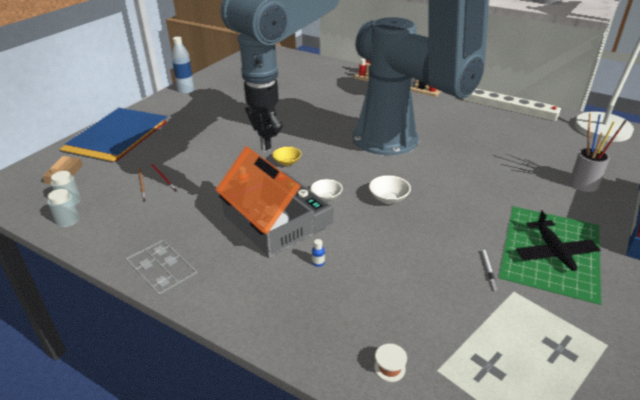

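The tips hang about 50 mm above the pad at wrist pixel (312,250), and nothing else is in the way. I'll lower them to contact and start following the pad's arc.

Call:
{"method": "move_arm", "body": {"rows": "0 1.1 0 0 0 0 0; 0 0 2 0 0 0 0; 0 0 2 0 0 0 0; 0 0 0.7 0 0 0 0; 0 -0.1 0.3 0 0 0 0; 0 -0.3 0.4 0 0 0 0; 0 -0.3 0.3 0 0 0 0; 0 -0.3 0.3 0 0 0 0; 0 -0.3 0.3 0 0 0 0; 0 0 0 0 0 0 0"}}

```text
time_s: 4.7
eef_pos: [0.5697, -0.0593, 0.2406]
eef_rot: [-0.0, 0.82, 0.573, -0.0]
wrist_force: [0.0, -0.3, 0.4]
opening: -0.0
```

```bash
cat > look.py <<'E'
from fit import *
import sys
from scipy.spatial.transform import Rotation as Ro
def rep():
    o=ctrl.get_obs(); q=o["eef_rot"]; M=Ro.from_quat([q[1],q[2],q[3],q[0]]).as_matrix()
    p=[.5544,-.0565,-.3372]; tip=o["eef_pos"]+M@[0,0,.073]
    d=tip[:2]-p[:2];c,s=np.cos(p[2]),np.sin(p[2]); print("tip box",(c*d[0]+s*d[1]).round(4),(-s*d[0]+c*d[1]).round(4),tip[2].round(4),"F",o["wrist_force"].round(2),o["time_s"])
rep()
c=ctrl.camera("wrist"); cv2.imwrite(f"pics/w{sys.argv[1]}.png",c["color"])
E
python3 look.py 2
```

```text
tip box 0.0154 0.0024 0.1676 F [ 0.03 -0.27  0.4 ] 4.7
```

View pics/w2.png

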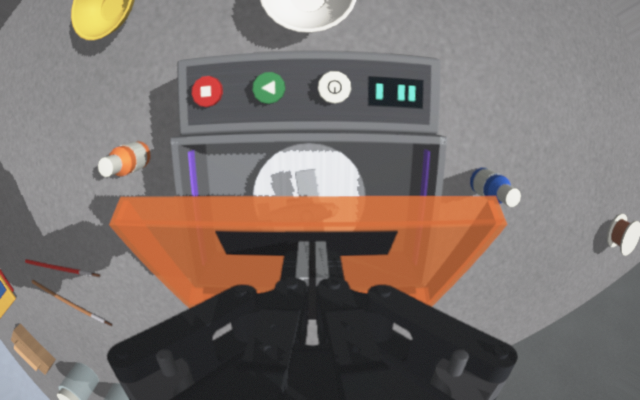

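Fingertips now appear over the pad at (312,245), with contact uncertain. I'll continue along the arc.

Call:
{"method": "move_arm", "body": {"rows": "0 -0.2 0.4 0 0 0 0; 0 -0.2 0.4 0 0 0 0; 0 -0.2 0.4 0 0 0 0; 0 -0.2 0.4 0 0 0 0; 0 0 0 0 0 0 0"}}

```text
time_s: 5.25
eef_pos: [0.5621, -0.0566, 0.2239]
eef_rot: [-0.001, 0.82, 0.573, -0.001]
wrist_force: [-0.8, -0.4, -0.1]
opening: -0.003
```

```bash
python3 look.py 3
```

```text
tip box 0.0071 0.0024 0.1509 F [-0.81 -0.35 -0.11] 5.25
```

View pics/w3.png

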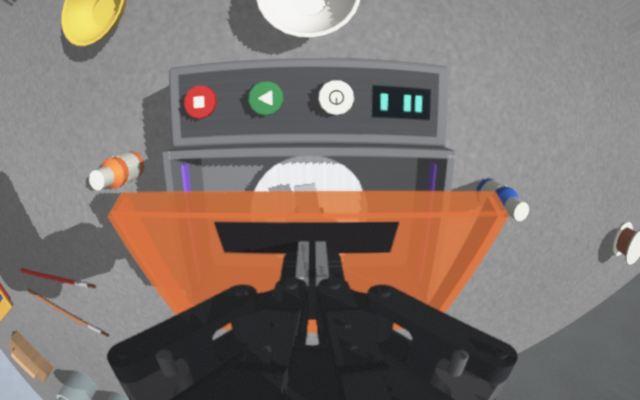

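The lid is following the fingers: the pad keeps its place at (307,237) while the chamber shows less. I'll push on.

Call:
{"method": "move_arm", "body": {"rows": "0 -0.25 0.4 0 0 0 0; 0 -0.25 0.4 0 0 0 0; 0 -0.25 0.4 0 0 0 0; 0 -0.25 0.4 0 0 0 0; 0 -0.2 0.4 0 0 0 0; 0 -0.2 0.4 0 0 0 0; 0 -0.15 0.4 0 0 0 0; 0 -0.15 0.4 0 0 0 0; 0 -0.1 0.4 0 0 0 0; 0 -0.1 0.4 0 0 0 0; 0 -0.1 0.4 0 0 0 0; 0 0 0 0 0 0 0"}}

```text
time_s: 6.5
eef_pos: [0.5434, -0.0498, 0.18]
eef_rot: [-0.001, 0.82, 0.573, -0.0]
wrist_force: [-0.2, 0.4, -0.0]
opening: -0.003
```

```bash
python3 look.py 4
```

```text
tip box -0.0127 0.0027 0.107 F [-0.24  0.44 -0.04] 6.5
```

View pics/w4.png

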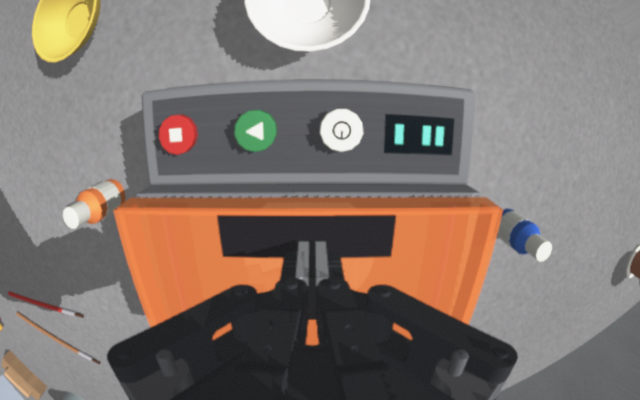

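The lid is nearly shut, with its front edge at row 200. I'll finish gently.

Call:
{"method": "move_arm", "body": {"rows": "0 -0.1 0.3 0 0 0 0; 0 0 0.3 0 0 0 0; 0 0 0.2 0 0 0 0; 0 0 0.1 0 0 0 0; 0 0 0 0 0 0 0; 0 0 0 0 0 0 0"}}

```text
time_s: 7.15
eef_pos: [0.5428, -0.0495, 0.1726]
eef_rot: [-0.0, 0.82, 0.573, -0.0]
wrist_force: [-3.9, 1.8, 8.4]
opening: 0.0
```

```bash
python3 look.py 5
```

```text
tip box -0.0133 0.0028 0.0996 F [-3.88  1.79  8.39] 7.15
```

The upward force of 8.4 N, well above the hinge's 1–2 N, says the lid sits on its stop. I'll push slightly more, lift, and move back above the keys.

Call:
{"method": "move_arm", "body": {"rows": "0 0 0.1 0 0 0 0; 0 0 0 0 0 0 0; 0 0 -0.3 0 0 0 0; 0 0 -1 0 0 0 0; 0 0 -2 0 0 0 0; 0 0 -2 0 0 0 0; -1 -2 0 0 0 0 0; -1 -2 0 0 0 0 0; -1 -2 0 0 0 0 0; 0 0 0 0 0 0 0; 0 0 0 0 0 0 0"}}

```text
time_s: 8.3
eef_pos: [0.4767, -0.0574, 0.2245]
eef_rot: [0.001, 0.82, 0.573, 0.0]
wrist_force: [0.9, -0.7, 0.3]
opening: -0.002
```

```bash
python3 look.py 6
python3 - <<'E'
from h import *
for n in ("top","scene"):
    c=ctrl.camera(n)["color"]
    c=c[80:330,220:490] if n=="top" else c[120:280,190:430]
    cv2.imwrite(f"pics/{n}6.png",cv2.resize(c,None,fx=2.4,fy=2.4,interpolation=cv2.INTER_CUBIC))
E
```

```text
tip box -0.0729 -0.0265 0.1515 F [ 0.88 -0.73  0.29] 8.3
```

View pics/w6.png

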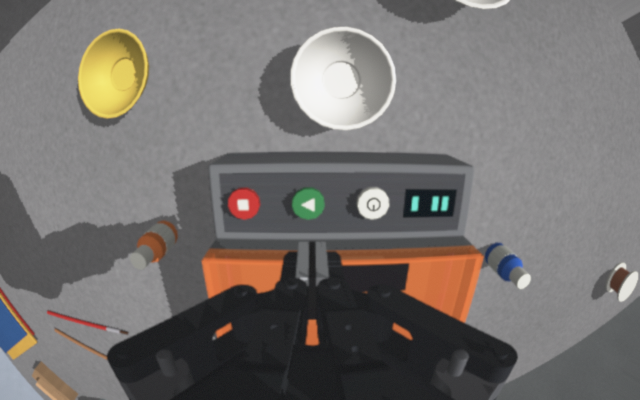

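View pics/scene6.png

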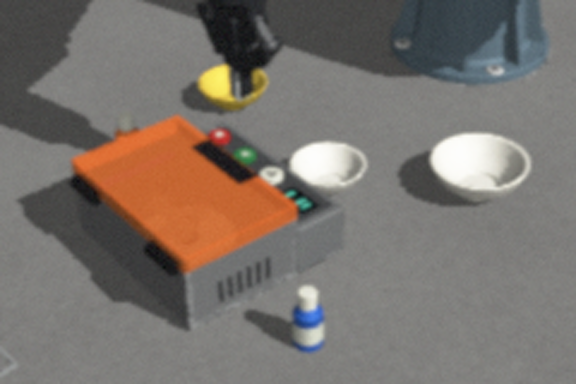

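View pics/top6.png

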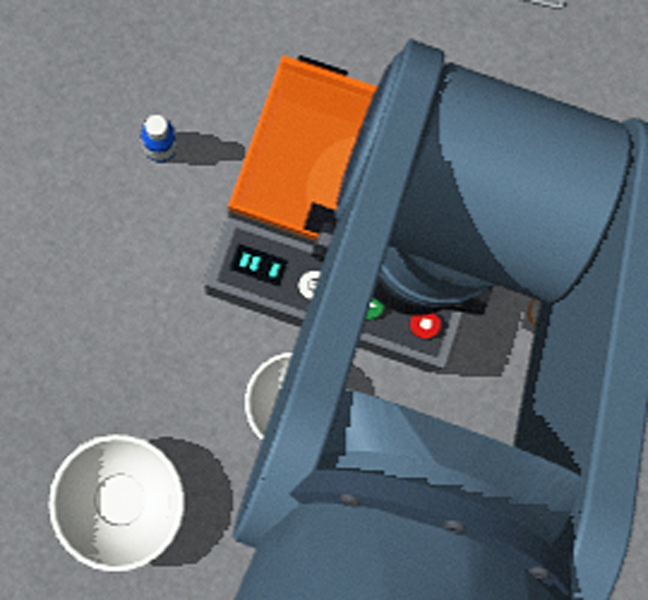

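The lid lies flat and shut. The wrist view shows stop (243,204), start (308,204) and timer (374,204), so I'll locate the keys from it.

```bash
cat > wk.py <<'E'
from fit import *
from look import rep
c=ctrl.camera("wrist"); im=c["color"].astype(int); B,G,Rr=im[...,0],im[...,1],im[...,2]
K=np.array([[c["fx"],0,c["cx"]],[0,c["fy"],c["cy"]],[0,0,1]]); R=cv2.Rodrigues(c["rvec"])[0]; C=-R.T@c["tvec"]
def ray(px,z):
    u=cv2.fisheye.undistortPoints(np.array([[px]],float),K,np.zeros(4)).ravel()
    d=R.T@np.array([u[0],u[1],1]); return C+d*(z-C[2])/d[2]
def cen(m):
    n,l,st,ce=cv2.connectedComponentsWithStats(m.astype(np.uint8)); i=1+np.argmax(st[1:,4]); b=st[i]
    return np.array([b[0]+b[2]/2-.5,b[1]+b[3]/2-.5]),b[4]
g,a=cen((G>1.4*Rr)&(G>1.2*B)&(G>60)); r,a2=cen((Rr>2.2*G)&(Rr>2.2*B)&(abs(G-B)<40)&(Rr>120))
o=ctrl.get_obs(); S=ray(g,.073)
print(g,a,S.round(4),r,a2,ray(r,.073).round(4)); p=[.5544,-.0565,-.3372]
print("fit",b2w(p,[[-.075,-.03,.073],[-.075,-.08,.073]]).round(4))
q=o["eef_rot"]
from scipy.spatial.transform import Rotation as Ro
M=Ro.from_quat([q[1],q[2],q[3],q[0]]).as_matrix()
print("tool delta cm to start",(100*(M.T@(S-o["eef_pos"]-M@[0,0,.073]))).round(2))
print("tool delta cm (top fit)",(100*(M.T@(b2w(p,[[-.075,-.03,.073]])[0]-o["eef_pos"]-M@[0,0,.073]))).round(2))
E
python3 wk.py 7
```

```text
tip box -0.0725 -0.0263 0.1512 F [-0.33  0.31  0.16] 8.45
[307.5 203. ] 726 [ 0.4724 -0.0581  0.073 ] [243. 203.] 626 [ 0.4554 -0.1046  0.073 ]
fit [[ 0.4737 -0.06    0.073 ]
 [ 0.4572 -0.1072  0.073 ]]
tool delta cm to start [-0.24 -0.4   7.8 ]
tool delta cm (top fit) [-0.38 -0.21  7.8 ]
```

Call:
{"method": "move_arm", "body": {"rows": "-0.3 -0.3 0 0 0 0 0; 0 0 2 0 0 0 0; 0 0 2 0 0 0 0; 0 0 2 0 0 0 0; 0 0 1 0 0 0 0; 0 0 0 0 0 0 0; 0 0 0 0 0 0 0"}}

```text
time_s: 9.25
eef_pos: [0.4728, -0.0591, 0.1543]
eef_rot: [0.0, 0.82, 0.573, 0.0]
wrist_force: [0.1, 0.5, 0.1]
opening: -0.001
```

```bash
python3 wk.py 8
```

```text
tip box -0.0761 -0.0294 0.0813 F [0.14 0.45 0.08] 9.25
[312.  238.5] 668 [ 0.4667 -0.0559  0.073 ] [223.5 245.5] 1044 [ 0.4544 -0.1043  0.073 ]
fit [[ 0.4737 -0.06    0.073 ]
 [ 0.4572 -0.1072  0.073 ]]
tool delta cm to start [ 0.09 -0.74  0.89]
tool delta cm (top fit) [-0.06  0.06  0.89]
```

View pics/w8.png

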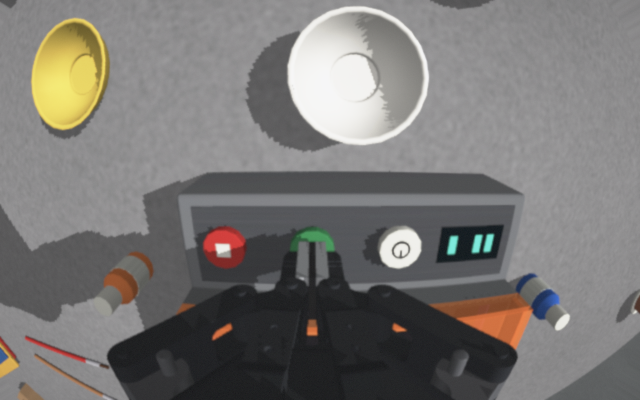

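The tips are over the green key at (312,240). The key is partly hidden, so its y reading is off, but the position agrees with the fit. I'll press slowly.

Call:
{"method": "move_arm", "body": {"rows": "0 0 0.4 0 0 0 0; 0 0 0.3 0 0 0 0; 0 0 0.1 0 0 0 0; 0 0 0.1 0 0 0 0; 0 0 0.1 0 0 0 0; 0 0 0.1 0 0 0 0; 0 0 0.1 0 0 0 0; 0 0 0 0 0 0 0"}}

```text
time_s: 10.15
eef_pos: [0.4724, -0.0589, 0.1418]
eef_rot: [-0.0, 0.82, 0.573, -0.0]
wrist_force: [-2.4, 1.2, 2.7]
opening: 0.002
```

```bash
python3 look.py 9
```

```text
tip box -0.0766 -0.0294 0.0688 F [-2.4   1.19  2.7 ] 10.15
```

Call:
{"method": "move_arm", "body": {"rows": "0 0 0.1 0 0 0 0; 0 0 0 0 0 0 0; 0 0 0 0 0 0 0"}}

```text
time_s: 10.5
eef_pos: [0.4725, -0.0589, 0.1409]
eef_rot: [-0.0, 0.82, 0.573, -0.0]
wrist_force: [-2.2, 0.4, 4.7]
opening: -0.001
```

Call:
{"method": "move_arm", "body": {"rows": "0 0 0.05 0 0 0 0; 0 0 0 0 0 0 0"}}

```text
time_s: 10.7
eef_pos: [0.4725, -0.0589, 0.1406]
eef_rot: [-0.0, 0.82, 0.573, -0.0]
wrist_force: [-3.0, -0.2, 5.9]
opening: -0.002
```

The force climbs with almost no further travel, so the key is at its bottom. I'll release and retreat.

Call:
{"method": "move_arm", "body": {"rows": "0 0 -0.2 0 0 0 0; 0 0 -0.4 0 0 0 0; 0 0 -1 0 0 0 0; 0 0 -3 0 0 0 0; 0 0 -4 0 0 0 0; 0 0 -4 0 0 0 0; 0 0 -4 0 0 0 0; 3 -3 0 0 0 0 0; 3 -3 0 0 0 0 0; 3 -3 0 0 0 0 0; 3 -3 0 0 0 0 0; 3 -2 0 0 0 0 0; 3 0 0 0 0 0 0; 3 0 0 0 0 0 0; 3 0 0 0 0 0 0; 0 0 0 0 0 0 0; 0 0 0 0 0 0 0"}}

```text
time_s: 12.4
eef_pos: [0.4234, 0.2149, 0.3066]
eef_rot: [0.0, 0.819, 0.573, -0.0]
wrist_force: [-0.8, -0.2, 0.4]
opening: 0.001
```

```bash
python3 look.py 10
python3 - <<'E'
from h import *
c=ctrl.camera("top")["color"]
cv2.imwrite("pics/top10.png",cv2.resize(c[80:330,220:490],None,fx=2.4,fy=2.4,interpolation=cv2.INTER_CUBIC))
for q in ("paint_blue","paint_orange","dish","start_top"): print(q,[(np.round(d["bbox"]).astype(int).tolist(),round(d["confidence"],2)) for d in ctrl.look_for("top",q)][:4])
E
```

```text
tip box -0.2134 0.2127 0.2336 F [-0.83 -0.22  0.42] 12.4
paint_blue [([276, 128, 295, 147], 0.66)]
paint_orange [([437, 197, 461, 219], 0.81)]
dish [([419, 272, 463, 316], 0.91), ([320, 227, 363, 268], 0.68), ([239, 262, 295, 317], 0.64)]
start_top [([365, 202, 381, 212], 0.57), ([276, 126, 295, 147], 0.52)]
```

View pics/top10.png

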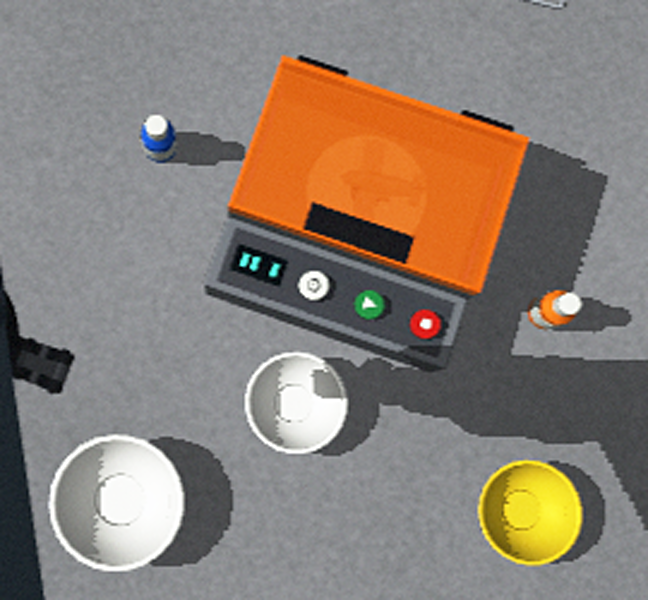

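View pics/w10.png

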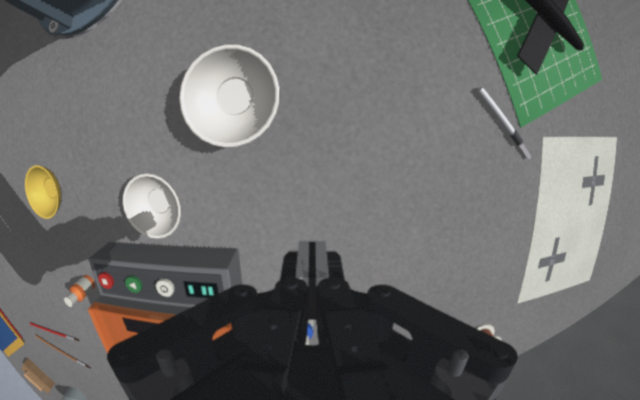

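The lid is shut, the keys are up, and the bottles and dish sit at the same pixels as before. I'll check the lid angle by projection before handing in.

Run:
```python
from fit import *
t=ctrl.camera("top"); p=[.5544,-.0565,-.3372]
for th in (0,.03,.1):
    P=np.array([pad(th,s,y) for s,y in((.114,.045),(.114,-.045),(.138,-.045),(.138,.045))]); print(th,((proj(t,b2w(p,P))+.3-[220,80])*2.4).round(0).tolist())
```

```text
0 [[311.0, 202.0], [414.0, 236.0], [405.0, 263.0], [302.0, 229.0]]
0.03 [[311.0, 201.0], [415.0, 235.0], [406.0, 262.0], [302.0, 227.0]]
0.1 [[313.0, 196.0], [417.0, 231.0], [409.0, 257.0], [304.0, 222.0]]
```

```bash
python3 -c "
from bench import ctrl
print(ctrl.hand_in())"
```

```text
the job is handed in; nothing more can be done
None
```

I closed the lid with the shut fingertips, pressed the green start key once, and handed the job in at about 12.5 s of the 42 s allowed. The hand-in gave no verdict.

- **Lid:** I pushed the pad down slowly along its arc until it met its stop at about 8 N. In the last top view the pad corners lie within about 3 px of where a fully shut lid would put them in the 2.4x enlarged view. That view cannot separate 0 from 0.03 rad well, so the rise to 8 N is the stronger evidence.
- **Start key:** The fingertips went about 5 mm down, and the force rose to 5.9 N with almost no further travel. I then released it. In the last picture all three keys look up, though their heights were not measured.
- **Other objects:** The bottles and the small white dish are at the same place as before, within the few pixels the detector varies. The aircraft can be made out only faintly through the shut lid, so I could not measure its position; nothing touched it.
- **Disagreements:** The wrist camera and the top-view fit put the start key about 2 mm apart, so I aimed between them. One later wrist reading was about 7 mm off because the fingers partly hid the key; I ignored it.

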